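# Set out the kit for the next run

### The job

Set out the kit for the next run on the black T-shaped board, each thing upright and centred in its white circle: the seal tin in the large circle in the middle of the row of three, the blue-capped vial in the small circle between the tin and the timer, the spool of cotton in the small circle between the tin and the tape roll, and the beaker in the circle behind the tin, on the stem of the T. Stand the little metal crucible on top of the tin, in the middle of its lid. Never tip any of the kit over, and leave the black-capped vial where it stands.

Things in the scene. Friction and masses are not known exactly. Their poses are not given: they have to be found in the camera images.
- board: black T-shaped board, top 6 mm above the bench, fixed. Origin: underside, below the middle circle; x: to the back along the stem, y: left along the row, z up. Row 100 (x) by 250 (y); stem 94 wide, to x = 130. White painted circles, flush, at (x, y) mm: large (0, 0), inner diameter 72; small end ones (0, 90) and (0, -90), diameter 48; rear, on the stem, (85, 0), diameter 66
- timer: cream bench timer with a display and three coloured keys, 38 (x) x 64 (y) x 62 (z), fixed to the bench just beyond one end of the board's row, left or right by chance, about 166 mm from the board's origin; not to be moved. origin: centre of the underside, z up
- tape: roll of brown tape lying flat, diameter 67, 19 high, fixed to the bench just beyond the other end of the row, about 166 mm from the board's origin; not to be moved. origin: centre of the underside, z up
- seal_tin: round flat grey metal tin with a fixed flat lid, diameter 62, height 22, about 60 g, loose; starts on the bench. origin: centre of the underside, z up
- crucible: small metal cup, open above, tapering from diameter 28 at the rim to 20 at the base, height 20, about 20 g, loose; starts upright on the bench. origin: centre of the underside, z up
- vial_blue: glass sample vial with a blue screw cap, diameter 27, height 60 (the cap is the top 12), about 32 g, loose; starts upright on the bench. origin: centre of the underside, z up
- spool: wooden spool of cream cotton thread standing on its flange, diameter 39, height 36, about 60 g, loose; may be gripped round like a plain cylinder. origin: centre of the underside, z up
- beaker: clear glass beaker, diameter 54, height 66, empty and open above, about 60 g, loose; starts upright on the bench; grip it from outside across its diameter. origin: centre of the underside, z up
- vial_black: glass sample vial like the other but with a black cap, diameter 27, height 60, loose, standing among the kit; it must stay where it is. origin: centre of the underside, z up
Mind the look-alikes: they are no part of the job. What is shaped like the beaker but orange or red is not meant.

How it is judged:
By the outcome, as a careful person would: the job done as asked, in the order asked, and still so for the second after the job is handed in, with the robot touching nothing.
It also fails if it takes over 120 s, if anything falls off the work surface, if the arm or the gripper's body presses on something with over 40 N, if the wrist force passes 120 N, or if a joint passes its speed limit or range.

### The arm

A 6-joint arm with a two-finger parallel gripper is mounted at the origin on a cart in front of the work surface, level with it; the furniture and walls round the work are solid. World frame = base frame: x ahead of the robot, y to its left, z up, the work surface at z = 0. Lengths are in mm, angles in rad, forces in N, time in s.
With the tool pointing down it reaches from about 275 to 750 mm from the base axis. Payload 10.2 kg.
Tool frame: the origin (TCP) lies at the very end of the fingers, on their centre line; the grasp point (between the pads) lies 19 mm behind it (manip.hold_point_z is the distance from the TCP to the grasp point, in mm); z points along the fingers, y is the line along which they close (so a half turn about z gives the same grasp; the last joint's range is limited). The gripper opens to 88 mm and grips with 3 to 60 N. Pads are 18 mm wide; open, the fingers measure 123 mm over their backs; the gripper's body (75 mm by 187 mm) begins 45 mm behind the grasp point.
Start: joints at [1.018, 0.313, 1.498, -0, 1.331, -0.223], TCP at [170.036, 496.708, 238.72] pointing down, gripper open.
Joint ranges: [-2.94, 2.94], [-0.97, 2.17], [0.19, 2.56], [-1.23, 4.37], [0.02, 3.11], [-2.88, 2.88]. Speed limits (rad/s): [2.39, 2.39, 3.01, 3.14, 3.14, 3.14].

### API

Orientations are given as a unit quaternion [w, x, y, z].
In Python, from bench import manip, vision, models gives the robot as it stands. The module is installed in compiled form; this text tells all that it offers.
- The arm moves only by the shell command python3 -m pendant 'ROWS'. ROWS is JSON, a list of rows, each a list of 3 entries, a list of its own where there are three numbers: the closure, from 0 (fully open) to 1 (shut), then the shift along the tool's x, y, z in mm, then the turn about the tool's z in rad. In form: [[jaw, [dx, dy, dz], roll], ...]. A call has 1 to 10 rows; each row shifts and turns the commanded pose from where the row before left it, along the tool's axes as they then stand; what a row does not reach is not made up. A row lasts 1/10 s, in which the tool goes at most 50 mm and 8.59 degrees, less where a joint would pass 70% of its speed; a pose out of reach is approached as far as the arm can. A call is refused whole if a number of a shift passes 50 or a number of a turn 0.15, either way. A call with a gripper value outside its range is refused whole. The fingers move at their own pace and stop on an object; the grip force is fixed at half the most. Time passes only in rows, so rows that do not move let the fingers close. It gives the time, the measured TCP pose, the force, the opening and the grip force at its end, in the units of the state.
- manip.get_obs(): the state, without advancing time (a new reading comes with each control period).
- vision.read_camera(name): name is "side" or "top"; returns the picture (400x640x3 uint8, red, green, blue); there is no depth.
- vision.camera_params(name): a dict with "intrinsics" (3x3 intrinsics, pixels), "origin" and "attitude" of the camera in the world. Camera axes: x right, y up, looking along -z (the intrinsics and any distortion apply to the point x, -y, -z); pixel columns grow to the right and rows downward; lengths in mm; the calibration is good to about 2 mm. A picture is of the moment at which its call begins. camera_params takes no time and is no camera call.
- manip.job_done(): hands the job in; it is judged then, once.
Trained networks look in the newest picture that a camera, given by its name, has taken for a name from the list of things; names that differ only in an ending like _2 or _b are one class to them, and where a whole thing is asked for, a point or a joint stands for the part that bears it (a point fixed in the world has none). Each returns a list of dicts, best first, with "confidence" (0 to 1); they miss things now and then, are a little off and sometimes report something else, mostly with a low value. They report only what shows in the picture. A call takes as long as a camera call. They do not tell look-alikes from the thing itself.
- models.recognise(camera, label): "xyz" ([x, y, z] in mm, in world coordinates, good to about 4 mm: the middle of the surface that is visible of it).
- models.regions_of(camera, label): "region" (400x640 bool, what is visible of it).
The state is a dict: "t": time; "q": joint angles; "joint_vel": joint speeds; "joint_efforts": joint torques, N m; "tcp_pos": TCP position; "eef_rot": TCP orientation; "ft_force": force on the tool from outside, world axes, zero at the start; "ft_torque": the same for the moment, N m; "opening": finger opening in mm; "gripper_force": force on a finger pad.
Only numpy, scipy, OpenCV 4.12 (cv2) and the standard library are available. Lean on these libraries where they do the work, as an engineer would, in place of code of your own. Each camera call takes 0.05 s, during which the arm holds its last target. There are 200 camera calls.

## Working session

There is one attempt and no reset: what is moved stays moved. The work goes in short steps, Python scripts to look and compute and a shell command to move; the robot and the scene stay as the last step left them, time stands still between calls to the robot, and variables do not carry over. Pictures are saved under pics/ and viewed, at most 14 in all, crops included, and the job is handed in when it is done.

```bash
mkdir -p pics
python3 - <<'E'
from bench import manip, vision, models
import cv2
o=manip.get_obs(); print({k:o[k] for k in('t','tcp_pos','eef_rot','opening','q')}, manip.hold_point_z)
for c in('top','side'):
    im=vision.read_camera(c); cv2.imwrite(f'pics/{c}0.png',im[:,:,::-1]); p=vision.camera_params(c); print(p)
    for l in['board','timer','tape','seal_tin','crucible','vial_blue','spool','beaker','vial_black']:
        print(c,l,[(round(d['confidence'],2),[round(float(v)) for v in d['xyz']]) for d in models.recognise(c,l)])
E
```

```text
{'t': 0.0, 'tcp_pos': array([169.89376881, 496.47950977, 238.15385723]), 'eef_rot': array([-2.49952622e-04,  1.64146523e-01,  9.86435739e-01, -6.24435616e-04]), 'opening': 88.07090392201968, 'q': array([ 1.01760692e+00,  3.13464238e-01,  1.49843692e+00, -1.04470190e-05,
        1.33103666e+00, -2.23401372e-01])} 18.700000000000003
{'intrinsics': array([[368.91772939,   0.        , 316.1071799 ],
       [  0.        , 368.91772939, 198.64006005],
       [  0.        ,   0.        ,   1.        ]]), 'origin': array([ 444.72364839,   41.84896331, 1165.38578117]), 'attitude': array([-0.69766609, -0.03861734,  0.04022126,  0.71424994])}
top board [(0.64, [599, -47, 8])]
top timer []
top tape [(0.58, [566, 114, 22])]
top seal_tin [(0.57, [394, -181, 21])]
top crucible []
top vial_blue [(0.63, [410, 220, 64])]
top spool [(0.59, [507, 412, 33])]
top beaker [(0.71, [731, -182, 23]), (0.54, [454, -51, 3])]
top vial_black [(0.53, [460, -321, 57])]
{'intrinsics': array([[409.76399442,   0.        , 309.85451099],
       [  0.        , 409.76399442, 198.24318068],
       [  0.        ,   0.        ,   1.        ]]), 'origin': array([272.04554941, 873.59757842, 627.90985939]), 'attitude': array([-0.13961308, -0.08437535,  0.45475507,  0.87554943])}
side board [(0.56, [601, -29, 0])]
side timer [(0.59, [597, -189, 29])]
side tape [(0.79, [563, 123, 18])]
side seal_tin [(0.57, [391, -164, 22]), (0.16, [456, -28, 44])]
side crucible []
side vial_blue [(0.76, [410, 235, 38])]
side spool [(0.95, [504, 428, 36])]
side beaker [(0.79, [500, -223, 43]), (0.68, [718, -159, 43]), (0.63, [453, -27, 44])]
side vial_black [(0.74, [604, -32, 1]), (0.72, [458, -313, 34])]
```

View pics/top0.png

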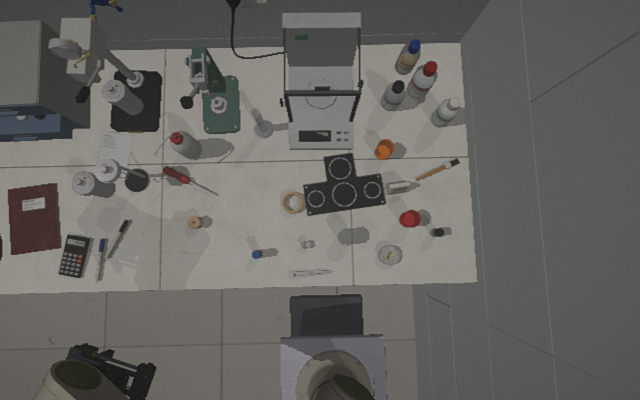

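View pics/side0.png

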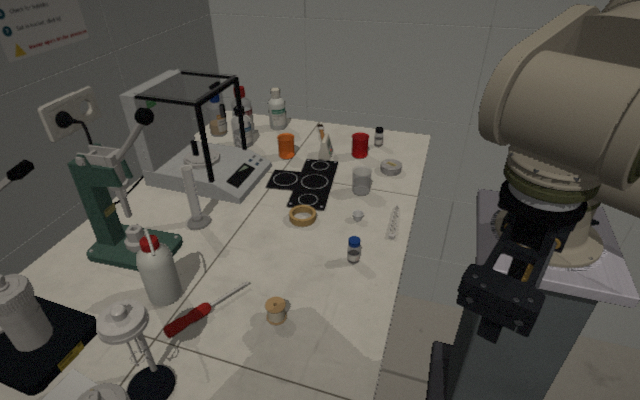

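Top view: the clear beaker is at (352,237), and the orange (384,149) and red (410,219) ones are look-alikes. The tin is at (389,255), the crucible at (307,244), the blue vial at (257,254), the black vial at (438,232), the spool at (195,222), the tape at (292,203) and the timer at (398,187). The board's middle circle is at (344,194). I'll enlarge this area to confirm.

```bash
cat > h.py <<'E'
import numpy as np, cv2
from bench import manip, vision, models
from scipy.spatial.transform import Rotation as R
def cam(c):
    p=vision.camera_params(c); q=p['attitude']; return p['intrinsics'],np.array(p['origin']),R.from_quat([q[1],q[2],q[3],q[0]]).as_matrix()
def ray(c,u,v):
    K,o,M=cam(c); d=np.array([(u-K[0,2])/K[0,0],-(v-K[1,2])/K[1,1],-1]); return o,M@d
def pz(c,u,v,z):
    o,d=ray(c,u,v); return (o+d*(z-o[2])/d[2])
def proj(c,P):
    K,o,M=cam(c); p=(np.atleast_2d(P)-o)@M; return np.c_[K[0,0]*p[:,0]/-p[:,2]+K[0,2], K[1,2]-K[1,1]*p[:,1]/-p[:,2]]
E
python3 - <<'E'
from h import *
im=cv2.imread('pics/top0.png'); c=im[135:280,240:450]; cv2.imwrite('pics/crop_top.png',cv2.resize(c,None,fx=3.8,fy=3.8,interpolation=cv2.INTER_CUBIC))
im=cv2.imread('pics/side0.png'); c=im[120:275,255:415]; cv2.imwrite('pics/crop_side.png',cv2.resize(c,None,fx=3.8,fy=3.8,interpolation=cv2.INTER_CUBIC))
for n,u,v,z in[('mid',344,194,6),('L',316,199,6),('R',372,189,6),('rear',340,168,6),('tin',389,255,22),('cruc',307,244,15),('vb',257,254,60),('spool',195,222,36),('beaker',352,237,40)]: print(n,pz('top',u,v,z).round())
E
```

```text
mid [587. -51.   6.]
L [573.  38.   6.]
R [ 601. -140.    6.]
rear [671. -41.   6.]
tin [ 394. -182.   22.]
cruc [433.  69.  15.]
vb [408. 217.  60.]
spool [508. 410.  36.]
beaker [451. -68.  40.]
```

View pics/crop_top.png

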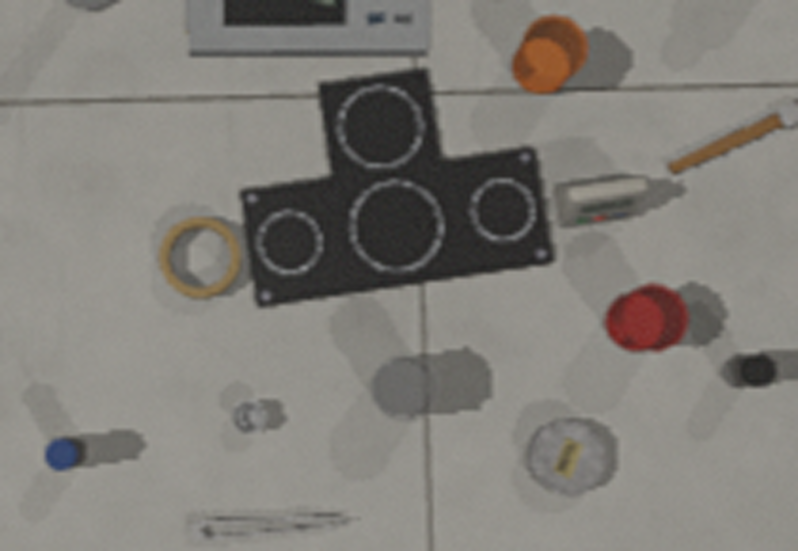

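View pics/crop_side.png

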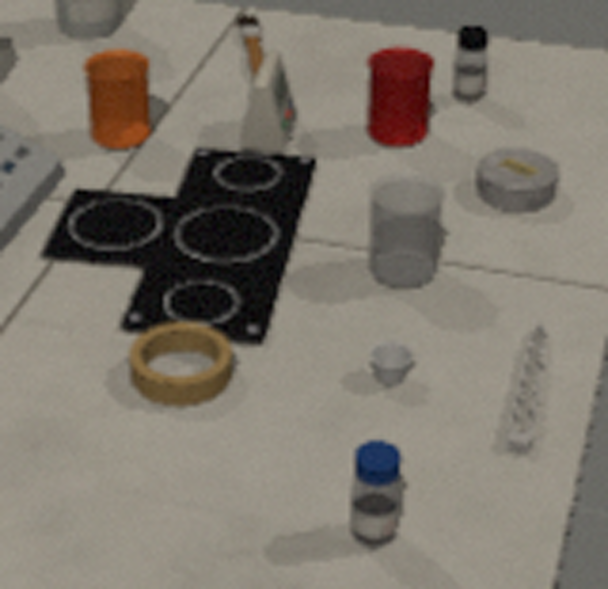

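The crops confirm it. The clear beaker is at top (352,237). The orange (384,149) and red (410,219) ones are not meant. The timer is on the right, so the vial goes in the right circle and the spool in the left. Next I'll measure precisely.

```bash
cat >> h.py <<'E'
RINGS=[(0,0,36),(0,90,24),(0,-90,24),(85,0,33)]
def board_fit(c,im,x0=520,y0=-220,W=260,H=320,s=2):
    g=cv2.cvtColor(im,cv2.COLOR_RGB2GRAY).astype(np.float32)
    X,Y=np.meshgrid(x0+np.arange(W*s)/s,y0+np.arange(H*s)/s)
    uv=proj(c,np.c_[X.ravel(),Y.ravel(),np.full(X.size,6)]).astype(np.float32)
    w=cv2.remap(g,uv[:,0].reshape(X.shape),uv[:,1].reshape(X.shape),cv2.INTER_CUBIC)
    best=(-2,)
    for yaw in np.arange(-0.35,0.36,0.01):
        # template: rings on black, window +-130
        n=145; T=np.zeros((2*n*s+1,2*n*s+1),np.float32);M=np.zeros_like(T)
        for a,b,r in RINGS:
            x=a*np.cos(yaw)-b*np.sin(yaw); y=a*np.sin(yaw)+b*np.cos(yaw); p=(int(round((x+n)*s)),int(round((y+n)*s)))
            cv2.circle(M,p,int((r+7)*s),1,-1); cv2.circle(T,p,int((r+1)*s),1,2*s)
        T=cv2.GaussianBlur(T,(0,0),1.5*s)
        wp=cv2.copyMakeBorder(w,200,200,200,200,cv2.BORDER_REPLICATE)
        r=cv2.matchTemplate(wp,T,cv2.TM_CCOEFF_NORMED,mask=M); r[~np.isfinite(r)]=-1
        _,v,_,l=cv2.minMaxLoc(r)
        if v>best[0]: best=(v,x0+(l[0]-200)/s+n,y0+(l[1]-200)/s+n,yaw)
    return best
def cyl(c,x,y,d0,d1,h,z0=0,S=4):
    a=np.linspace(0,2*np.pi,48); P=np.r_[np.c_[x+d0/2*np.cos(a),y+d0/2*np.sin(a),a*0+z0],np.c_[x+d1/2*np.cos(a),y+d1/2*np.sin(a),a*0+z0+h]]
    m=np.zeros((400,640),np.uint8); cv2.fillConvexPoly(m,cv2.convexHull(((proj(c,P))*16).round().astype(np.int32)),1,shift=4); return m>0,P
def fit(c,mask,d0,d1,h,z0,x,y):
    # match silhouette centroid and area
    from scipy.optimize import minimize
    def cost(p):
        m,_=cyl(c,p[0],p[1],d0,d1,h,z0); return 1-(m&mask).sum()/max(1,(m|mask).sum())
    r=min((minimize(cost,[x+a,y+b],method='Nelder-Mead',options=dict(initial_simplex=[[x+a,y+b],[x+a+8,y+b],[x+a,y+b+8]])) for a in(-4,4) for b in(-4,4)),key=lambda r:r.fun)
    return r.x.round(1),round(1-r.fun,2)
OBJ=dict(seal_tin=(62,62,22),vial_blue=(27,27,60),spool=(39,39,36),beaker=(54,54,66),crucible=(20,28,20),vial_black=(27,27,60))
E
python3 - <<'E'
from h import *
G=dict(seal_tin=(394,-182),vial_blue=(408,217),spool=(508,410),beaker=(451,-68),vial_black=(460,-318))
for c in('top','side'):
    im=vision.read_camera(c); print(c,'board',board_fit(c,im))
    for n,(x,y) in G.items():
        for r in models.regions_of(c,n):
            m=np.array(r['region']); v,u=np.nonzero(m); e=proj(c,[[x,y,30]])[0]
            if np.hypot(u.mean()-e[0],v.mean()-e[1])<15: print(n,round(r['confidence'],2),m.sum(),cyl(c,x,y,*OBJ[n])[0].sum(),fit(c,m,*OBJ[n],0,x,y))
print('cruc',pz('top',307.1,244.2,15),pz('side',357.9,212.6,20),pz('side',357.1,220,0))
E
```

```text
top board (0.9112564921379089, 587.0, -50.5, np.float64(0.13000000000000045))
seal_tin 0.77 337 376 (array([ 394.1, -182.8]), np.float64(0.92))
spool 0.73 198 194 (array([509.9, 414.3]), np.float64(0.93))
beaker 0.67 234 318 (array([453.5, -51.1]), np.float64(0.79))
vial_black 0.67 113 139 (array([ 460.5, -329. ]), np.float64(0.84))
side board (0.8021619915962219, 586.5, -50.5, np.float64(0.13000000000000045))
seal_tin 0.64 308 351 (array([ 393.8, -184. ]), np.float64(0.88))
vial_blue 0.73 330 383 (array([406.9, 224.5]), np.float64(0.87))
spool 0.74 521 570 (array([508.3, 417.1]), np.float64(0.9))
beaker 0.63 476 619 (array([456. , -57.1]), np.float64(0.76))
vial_black 0.61 139 194 (array([ 458.6, -324.4]), np.float64(0.73))
cruc [432.35496704  68.9227784   15.        ] [431.08763879  76.33128618  20.        ] [431.19609168  80.45462406   0.        ]
```

```bash
cat >> h.py <<'E'
def overlay(items,name,half=24,S=8):
    rows=[]
    for c in('top','side'):
        im=vision.read_camera(c)[:,:,::-1]; row=[]
        for n,(x,y,z0) in items.items():
            d0,d1,h=OBJ[n]; u,v=proj(c,[[x,y,z0+h/2]])[0].astype(int); 
            k=cv2.copyMakeBorder(im,half,half,half,half,cv2.BORDER_CONSTANT)[v:v+2*half,u:u+2*half]
            k=cv2.resize(k,None,fx=S,fy=S,interpolation=cv2.INTER_CUBIC); k=cv2.convertScaleAbs(k,alpha=1.5)
            _,P=cyl(c,x,y,d0,d1,h,z0); q=((proj(c,P)-[u-half,v-half]+.5)*S).round().astype(np.int32)
            cv2.polylines(k,[q[:48]],True,(0,255,0),1); cv2.polylines(k,[q[48:]],True,(0,0,255),1); row.append(k)
        rows.append(np.hstack(row))
    cv2.imwrite(name,np.vstack(rows))
E
python3 - <<'E'
from h import *
overlay(dict(seal_tin=(394,-183,0),beaker=(455,-58,0),vial_blue=(407,224,0),spool=(509,415.5,0),crucible=(432,77,0)),'pics/ov1.png',half=16,S=5)
E
```

```text
(no output)
```

View pics/ov1.png

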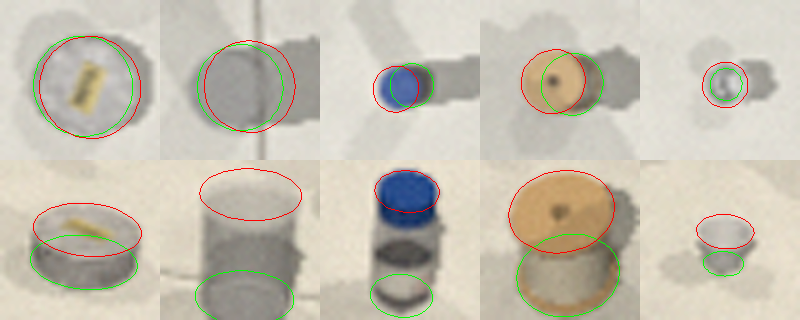

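Overlay: tin, blue vial, spool and crucible match at (394,-183), (407,224), (509,415.5) and (432,77). The beaker needs a small shift, to about (452,-53). I'll start with the tin, first turning the closing axis onto the board's y.

```bash
cat >> h.py <<'E'
def plan(x,y,z,axis=None,o=None):
    """tool-frame shift to the target, then roll putting the tool y at world angle axis (mod pi), both measured from now"""
    o=manip.get_obs(); q=o['eef_rot']; M=R.from_quat([q[1],q[2],q[3],q[0]]).as_matrix()
    a=np.arctan2(M[1,1],M[0,1]); print('tcp',o['tcp_pos'].round(1),'yang',round(a,3),'open',round(o['opening'],1),'t',round(o['t'],1),'q6',o['q'][5].round(2))
    if axis is not None: print('roll',round(-((axis-a+np.pi/2)%np.pi-np.pi/2),3))
    print('shift',(M.T@(np.array([x,y,z])-o['tcp_pos'])).round(1))
E
python3 -m pendant '[[0,[0,0,0],-0.15],[0,[0,0,0],-0.15],[0,[0,0,0],-0.15],[0,[0,0,0],-0.01],[0,[0,0,0],0]]'
python3 -c "
from h import *
plan(394,-183,100,np.pi/2+.13)"
```

```text
t: 2.2
tcp_pos: [170.0, 496.7, 238.7]
eef_rot: [0.0, -0.063, 0.998, 0.0]
ft_force: [0.5, 0.7, -0.5]
opening: 87.9
gripper_force: 0.0
tcp [170.  496.7 238.7] yang 1.697 open 87.9 t 2.2 q6 -0.68
roll -0.003
shift [-136.3 -702.6  138.7]
```

```bash
python3 -m pendant '[[0,[-9,-47,5],0],[0,[-9,-47,5],0],[0,[-9,-47,5],0],[0,[-9,-47,5],0],[0,[-9,-47,5],0],[0,[-9,-47,5],0],[0,[-9,-47,5],0],[0,[-9,-47,5],0],[0,[-9,-47,5],0],[0,[-9,-47,5],0]]'
python3 -c "
from h import *
plan(394,-183,100,np.pi/2+.13)"
```

```text
t: 3.2
tcp_pos: [320.5, 40.4, 188.9]
eef_rot: [0.001, -0.063, 0.998, -0.0]
ft_force: [1.6, 1.4, -0.2]
opening: 88.1
gripper_force: 0.0
tcp [320.5  40.4 188.9] yang 1.697 open 88.1 t 3.2 q6 -1.94
roll -0.004
shift [ -44.6 -230.8   89.1]
```

```bash
python3 -m pendant '[[0,[-9,-46,18],0],[0,[-9,-46,18],0],[0,[-9,-46,18],0],[0,[-9,-46,18],0],[0,[-9,-46,17],0],[0,[0,0,0],0],[0,[0,0,0],0]]'
python3 -c "
from h import *
plan(394,-183,3,np.pi/2+.13)
for n in[1]:
    im=vision.read_camera('top')"
```

```text
t: 3.9
tcp_pos: [394.2, -179.3, 99.5]
eef_rot: [-0.001, -0.063, 0.998, 0.001]
ft_force: [-0.3, 1.1, -0.7]
opening: 88.5
gripper_force: 0.0
tcp [ 394.2 -179.3   99.5] yang 1.697 open 88.5 t 3.9 q6 -2.4
roll -0.004
shift [ 0.6 -3.7 96.5]
```

```bash
python3 -m pendant '[[0,[0.5,-3.5,30],0],[0,[0,0,30],0],[0,[0,0,22],0],[0,[0,0,14],0],[1,[0,0,0],0],[1,[0,0,0],0],[1,[0,0,0],0],[1,[0,0,0],0],[1,[0,0,0],0],[1,[0,0,0],0]]'
```

```text
t: 4.95
tcp_pos: [394.9, -182.7, 5.0]
eef_rot: [0.001, -0.065, 0.998, -0.0]
ft_force: [-0.7, 2.6, 8.5]
opening: 61.0
gripper_force: 30.0
```

```bash
python3 -m pendant '[[1,[0,0,-25],0],[1,[0,0,-30],0],[1,[0,0,-25],0],[1,[0,0,0],0]]'
python3 -c "
from h import *
plan(587,-50.5,80,np.pi/2+.13)"
```

```text
t: 5.35
tcp_pos: [395.7, -183.6, 86.8]
eef_rot: [0.002, -0.065, 0.998, -0.002]
ft_force: [0.5, 0.4, -0.8]
opening: 61.0
gripper_force: 30.0
tcp [ 395.7 -183.6   86.8] yang 1.701 open 61.0 t 5.3 q6 -2.41
roll 0.0
shift [-206.9  107.1    7.2]
```

```bash
python3 -m pendant '[[1,[-30,15.5,0],0],[1,[-35,18,0],0],[1,[-35,18,0],0],[1,[-35,18,0],0],[1,[-35,18,0],0],[1,[-25,14,0],0],[1,[-12,5.5,0],0],[1,[0,0,0],0],[1,[0,0,0],0]]'
python3 - <<'E'
from h import *
plan(587,-50.5,11.5,np.pi/2+.13)
for c in('top','side'):
    im=vision.read_camera(c)
    for r in models.regions_of(c,'seal_tin')[:1]: print(c,r['confidence'],fit(c,np.array(r['region']),62,62,22,manip.get_obs()['tcp_pos'][2]-5,587,-50))
E
```

```text
t: 6.25
tcp_pos: [585.1, -49.8, 83.0]
eef_rot: [-0.001, -0.065, 0.998, 0.0]
ft_force: [0.3, 0.2, -0.7]
opening: 61.3
gripper_force: 30.0
tcp [585.1 -49.8  83. ] yang 1.701 open 61.3 t 6.2 q6 -1.99
roll 0.0
shift [-1.9 -1.  71.5]
side 0.48 (array([575., -62.]), np.float64(0.23))
```

```bash
python3 -m pendant '[[1,[-2,-1,25],0],[1,[0,0,25],0],[1,[0,0,15],0],[1,[0,0,2],0],[1,[0,0,0],0],[1,[0,0,0],0]]'
python3 -c "
from h import *
plan(587,-50.5,11.5,np.pi/2+.13)"
```

```text
t: 7.05
tcp_pos: [588.5, -50.7, 18.2]
eef_rot: [0.001, -0.065, 0.998, -0.0]
ft_force: [0.4, 0.6, 0.2]
opening: 60.8
gripper_force: 30.0
tcp [588.5 -50.7  18.2] yang 1.701 open 60.8 t 7.0 q6 -1.98
roll 0.0
shift [1.5 0.4 6.7]
```

```bash
python3 -m pendant '[[1,[1,0.4,3],0],[1,[0,0,2],0],[1,[0,0,1],0],[1,[0,0,0],0],[1,[0,0,0],0]]'
```

```text
t: 7.55
tcp_pos: [586.9, -50.1, 11.1]
eef_rot: [0.0, -0.065, 0.998, -0.0]
ft_force: [-0.5, 1.1, 0.9]
opening: 60.9
gripper_force: 30.0
```

```bash
python3 -m pendant '[[0.12,[0,0,0],0],[0.12,[0,0,0],0],[0.12,[0,0,0],0],[0.12,[0,0,-20],0],[0.12,[0,0,-40],0],[0.12,[0,0,-40],0],[0.12,[0,0,0],0]]'
python3 -c "
from h import *
plan(407,224,120,0.13)"
```

```text
t: 8.25
tcp_pos: [589.3, -50.7, 116.4]
eef_rot: [0.004, -0.065, 0.998, -0.002]
ft_force: [0.7, -0.4, -0.2]
opening: 77.4
gripper_force: 0.0
tcp [589.3 -50.7 116.4] yang 1.701 open 77.4 t 8.2 q6 -1.98
roll -1.57
shift [145.  296.1  -6. ]
```

```bash
python3 -m pendant '[[0.3,[18,37,0],0],[0.3,[18,37,0],0],[0.3,[18,37,0],0],[0.3,[18,37,0],0],[0.3,[18,37,0],0],[0.3,[18,37,0],0],[0.3,[18,37,0],0],[0.3,[19,37,0],0]]'
python3 -m pendant '[[0.3,[0,0,0],0.15],[0.3,[0,0,0],0.15],[0.3,[0,0,0],0.15],[0.3,[0,0,0],0.15],[0.3,[0,0,0],0.15],[0.3,[0,0,0],0.15],[0.3,[0,0,0],0.15],[0.3,[0,0,0],0.15],[0.3,[0,0,0],0.15],[0.3,[0,0,0],0.15]]'
python3 - <<'E'
from h import *
plan(407,224,25,0.13)
for c in('top','side'):
    im=vision.read_camera(c)
    for r in models.regions_of(c,'seal_tin')[:1]: print(c,r['confidence'],fit(c,np.array(r['region']),62,62,22,6,587,-50))
overlay(dict(seal_tin=(587,-50.5,6),vial_blue=(407,224,0),beaker=(452,-53,0)),'pics/ov2.png',half=20,S=6)
E
```

```text
t: 9.05
tcp_pos: [403.4, 225.7, 110.6]
eef_rot: [-0.0, -0.065, 0.998, -0.0]
ft_force: [0.5, -0.3, -0.1]
opening: 61.6
gripper_force: 0.0
t: 10.05
tcp_pos: [404.5, 224.5, 110.4]
eef_rot: [-0.0, 0.635, 0.773, -0.0]
ft_force: [0.9, -0.3, 0.7]
opening: 62.1
gripper_force: 0.0
tcp [404.5 224.5 110.4] yang 0.195 open 62.1 t 10.1 q6 0.06
roll 0.065
shift [-1.   2.5 85.4]
top 0.53 (array([585.5, -53.6]), np.float64(0.88))
```

View pics/ov2.png

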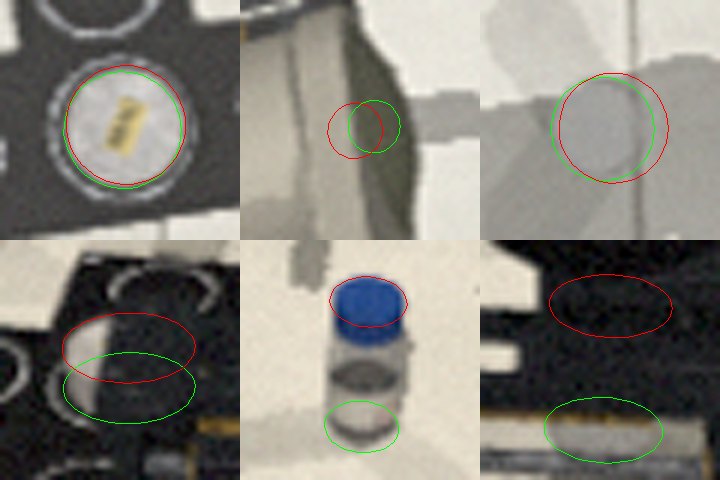

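Picture: the tin's disc sits concentric in the ring (crop (126,124)), and the vial outline matches in the side view. Next, the vial.

```bash
python3 -m pendant '[[0.3,[-1,2.5,30],0.065],[0.3,[0,0,30],0],[0.3,[0,0,22],0],[0.3,[0,0,10],0],[0.3,[0,0,0],0],[1,[0,0,0],0],[1,[0,0,0],0],[1,[0,0,0],0],[1,[0,0,0],0],[1,[0,0,0],0]]'
```

```text
t: 11.35
tcp_pos: [407.6, 224.1, 19.4]
eef_rot: [0.0, 0.657, 0.754, 0.0]
ft_force: [0.2, -0.7, 2.0]
opening: 25.9
gripper_force: 30.0
```

```bash
python3 -m pendant '[[1,[0,0,-25],0],[1,[0,0,-40],0],[1,[0,0,-40],0],[1,[0,0,0],0]]'
python3 -c "
from h import *
plan(598.7,-139.7,110,0.13)"
```

```text
t: 11.75
tcp_pos: [409.5, 224.7, 128.4]
eef_rot: [0.002, 0.657, 0.754, 0.004]
ft_force: [-0.2, 0.6, -0.7]
opening: 25.9
gripper_force: 30.0
tcp [409.5 224.7 128.4] yang 0.136 open 25.9 t 11.8 q6 0.11
roll 0.006
shift [-386.8  137.8   19.2]
```

```bash
python3 -m pendant '[[1,[-25,9,0],0],[1,[-40,14,0],0],[1,[-45,16,0],0],[1,[-45,16,0],0],[1,[-45,16,0],0],[1,[-45,16,0],0],[1,[-45,16,0],0],[1,[-45,16,0],0],[1,[-35,12,0],0],[1,[-15,5,0],0]]'
python3 -m pendant '[[1,[-1,0,0],0],[1,[0,0,0],0]]'
python3 -c "
from h import *
plan(598.7,-139.7,60,0.13)"
```

```text
t: 12.75
tcp_pos: [594.7, -141.9, 122.5]
eef_rot: [-0.0, 0.658, 0.753, -0.0]
ft_force: [-0.3, 0.5, -1.0]
opening: 25.4
gripper_force: 30.0
t: 12.95
tcp_pos: [593.9, -139.4, 123.1]
eef_rot: [-0.001, 0.657, 0.753, -0.0]
ft_force: [-0.6, -0.5, 0.0]
opening: 26.0
gripper_force: 30.0
tcp [ 593.9 -139.4  123.1] yang 0.136 open 26.0 t 12.9 q6 -0.56
roll 0.006
shift [-1.1  4.8 63. ]
```

```bash
python3 -m pendant '[[1,[-0.5,4.8,25],0],[1,[0,0,30],0],[1,[0,0,25],0],[1,[0,0,12],0],[1,[0,0,0],0],[1,[0,0,0],0]]'
python3 -c "
from h import *
plan(598.7,-139.7,25.4,0.13)"
```

```text
t: 13.55
tcp_pos: [599.7, -139.5, 33.1]
eef_rot: [0.001, 0.657, 0.754, 0.0]
ft_force: [-0.4, 0.1, -0.9]
opening: 25.8
gripper_force: 30.0
tcp [ 599.7 -139.5   33.1] yang 0.137 open 25.8 t 13.6 q6 -0.56
roll 0.007
shift [-0.1 -1.   7.7]
```

```bash
python3 -m pendant '[[1,[0,-0.7,4],0],[1,[0,0,2],0],[1,[0,0,1.5],0],[1,[0,0,0],0],[1,[0,0,0],0]]'
```

```text
t: 14.05
tcp_pos: [598.7, -140.0, 25.4]
eef_rot: [0.0, 0.657, 0.754, 0.0]
ft_force: [-2.7, 0.9, 5.0]
opening: 26.1
gripper_force: 30.0
```

Contact (5 N up). Release and go to the spool.

```bash
python3 -m pendant '[[0.45,[0,0,0],0],[0.45,[0,0,0],0],[0.45,[0,0,0],0],[0.45,[0,0,-20],0],[0.45,[0,0,-40],0],[0.45,[0,0,-40],0],[0.3,[0,0,0],0]]'
python3 -c "
from h import *
plan(509,415.5,120,0.13)"
```

```text
t: 14.75
tcp_pos: [600.8, -140.8, 130.0]
eef_rot: [0.005, 0.657, 0.754, 0.001]
ft_force: [-0.4, 0.2, 0.0]
opening: 54.7
gripper_force: 0.0
tcp [ 600.8 -140.8  130. ] yang 0.136 open 54.7 t 14.8 q6 -0.56
roll 0.006
shift [563.6 -15.5   7.1]
```

```bash
python3 -m pendant '[[0.3,[47,-1.3,0],0],[0.3,[47,-1.3,0],0],[0.3,[47,-1.3,0],0],[0.3,[47,-1.3,0],0],[0.3,[47,-1.3,0],0],[0.3,[47,-1.3,0],0],[0.3,[47,-1.3,0],0],[0.3,[47,-1.3,0],0],[0.3,[47,-1.3,0],0],[0.3,[47,-1.3,0],0]]'
python3 -m pendant '[[0.3,[47,-1.3,0],0],[0.3,[40,-1.3,0],0],[0.3,[5,0,0],0],[0.3,[0,0,0],0]]'
python3 - <<'E'
from h import *
plan(509,415.5,5,0.13)
overlay(dict(vial_blue=(598.7,-139.7,6),seal_tin=(587,-50.5,6)),'pics/ov3.png',half=24,S=6)
E
```

```text
t: 15.75
tcp_pos: [521.1, 325.8, 123.7]
eef_rot: [-0.0, 0.657, 0.754, -0.0]
ft_force: [1.3, -0.2, 0.0]
opening: 61.5
gripper_force: 0.0
t: 16.15
tcp_pos: [506.3, 415.4, 123.4]
eef_rot: [-0.0, 0.657, 0.754, -0.001]
ft_force: [0.4, -0.5, -1.0]
opening: 61.7
gripper_force: 0.0
tcp [506.3 415.4 123.4] yang 0.138 open 61.7 t 16.1 q6 0.37
roll 0.008
shift [ -0.2   2.8 118.4]
```

View pics/ov3.png

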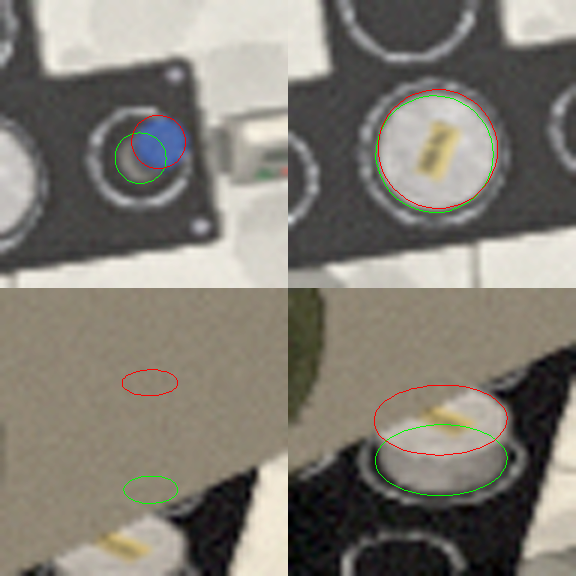

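Vial and tin are both centred in their rings. Next, the spool.

```bash
python3 -m pendant '[[0.3,[0,2.8,40],0],[0.3,[0,0,40],0],[0.3,[0,0,25],0],[0.3,[0,0,10],0],[0.3,[0,0,2.5],0],[1,[0,0,0],0],[1,[0,0,0],0],[1,[0,0,0],0],[1,[0,0,0],0],[1,[0,0,0],0]]'
```

```text
t: 17.25
tcp_pos: [510.2, 415.4, 8.2]
eef_rot: [0.0, 0.657, 0.754, 0.001]
ft_force: [0.3, -1.2, 6.1]
opening: 37.9
gripper_force: 30.0
```

```bash
python3 -m pendant '[[1,[0,0,-25],0],[1,[0,0,-40],0],[1,[0,0,-20],0],[1,[0,0,0],0]]'
python3 -c "
from h import *
plan(575.3,38.7,90,0.13)"
```

```text
t: 17.65
tcp_pos: [510.8, 416.0, 95.2]
eef_rot: [0.001, 0.657, 0.754, 0.003]
ft_force: [-0.5, -0.4, -0.7]
opening: 37.9
gripper_force: 30.0
tcp [510.8 416.   95.2] yang 0.136 open 37.9 t 17.6 q6 0.37
roll 0.006
shift [-382.5   12.7    4.4]
```

```bash
python3 -m pendant '[[1,[-25,1,0],0],[1,[-40,1.3,0],0],[1,[-45,1.5,0],0],[1,[-45,1.5,0],0],[1,[-45,1.5,0],0],[1,[-45,1.5,0],0],[1,[-45,1.5,0],0],[1,[-45,1.5,0],0],[1,[-32,1,0],0],[1,[-15,0.5,0],0]]'
python3 -m pendant '[[1,[0,0,0],0],[1,[0,0,0],0]]'
python3 -c "
from h import *
plan(575.3,38.7,14.2,0.13)"
```

```text
t: 18.65
tcp_pos: [573.8, 36.1, 90.5]
eef_rot: [-0.001, 0.658, 0.753, -0.001]
ft_force: [-0.2, 0.3, -0.6]
opening: 37.9
gripper_force: 30.0
t: 18.85
tcp_pos: [573.7, 39.7, 91.4]
eef_rot: [-0.001, 0.657, 0.754, -0.0]
ft_force: [-0.4, -0.0, -0.1]
opening: 38.2
gripper_force: 30.0
tcp [573.7  39.7  91.4] yang 0.137 open 38.2 t 18.9 q6 -0.27
roll 0.007
shift [-1.2  1.6 77.2]
```

```bash
python3 -m pendant '[[1,[-1,1.2,25],0],[1,[0,0,25],0],[1,[0,0,15],0],[1,[0,0,5],0],[1,[0,0,0],0],[1,[0,0,0],0]]'
python3 -c "
from h import *
plan(575.3,38.7,14.2,0.13)"
```

```text
t: 19.45
tcp_pos: [576.0, 38.0, 22.9]
eef_rot: [0.001, 0.657, 0.754, 0.0]
ft_force: [0.7, -0.2, -0.8]
opening: 37.6
gripper_force: 30.0
tcp [576.   38.   22.9] yang 0.136 open 37.6 t 19.4 q6 -0.27
roll 0.006
shift [ 0.8 -0.6  8.7]
```

```bash
python3 -m pendant '[[1,[0.5,-0.6,4],0],[1,[0,0,2.5],0],[1,[0,0,1.7],0],[1,[0,0,0],0],[1,[0,0,0],0]]'
```

```text
t: 19.95
tcp_pos: [574.9, 38.0, 14.3]
eef_rot: [0.0, 0.657, 0.754, 0.0]
ft_force: [-2.9, 0.5, 5.2]
opening: 37.7
gripper_force: 30.0
```

```bash
python3 -m pendant '[[0.3,[0,0,0],0],[0.3,[0,0,0],0],[0.3,[0,0,0],0],[0.3,[0,0,-20],0],[0.3,[0,0,-40],0],[0.3,[0,0,-40],0],[0,[0,0,0],-0.15],[0,[0,0,0],-0.15],[0,[0,0,0],-0.15],[0,[0,0,0],-0.15]]'
python3 -m pendant '[[0,[0,0,0],-0.15],[0,[0,0,0],-0.15],[0,[0,0,0],-0.15],[0,[0,0,0],-0.15],[0,[0,0,0],-0.15],[0,[0,0,0],-0.15],[0,[0,0,0],-0.06],[0,[0,0,0],0]]'
python3 -c "
from h import *
plan(452,-53,110,np.pi/2+0.13)"
```

```text
t: 20.95
tcp_pos: [574.8, 38.0, 113.7]
eef_rot: [0.0, 0.403, 0.915, 0.0]
ft_force: [0.3, -0.6, -0.4]
opening: 87.4
gripper_force: 0.0
t: 21.75
tcp_pos: [574.8, 38.0, 113.7]
eef_rot: [-0.0, -0.063, 0.998, 0.0]
ft_force: [0.5, -0.3, -0.2]
opening: 88.2
gripper_force: 0.0
tcp [574.8  38.  113.7] yang 1.696 open 88.2 t 21.8 q6 -1.83
roll -0.004
shift [133.2 -74.9   3.7]
```

```bash
python3 -m pendant '[[0,[30,-17,0],0],[0,[40,-23,0],0],[0,[40,-23,0],0],[0,[23,-12,0],0],[0,[0,0,0],0],[0,[0,0,0],0]]'
python3 - <<'E'
from h import *
plan(452,-53,18,np.pi/2+0.13)
overlay(dict(spool=(575.3,38.7,6),beaker=(452,-53,0),crucible=(432,77,0)),'pics/ov4.png',half=22,S=6)
E
```

```text
t: 22.35
tcp_pos: [452.6, -53.2, 114.1]
eef_rot: [0.0, -0.061, 0.998, -0.0]
ft_force: [0.9, -0.0, 0.7]
opening: 88.4
gripper_force: 0.0
tcp [452.6 -53.2 114.1] yang 1.694 open 88.4 t 22.4 q6 -2.07
roll -0.007
shift [ 0.7  0.3 96.1]
```

View pics/ov4.png

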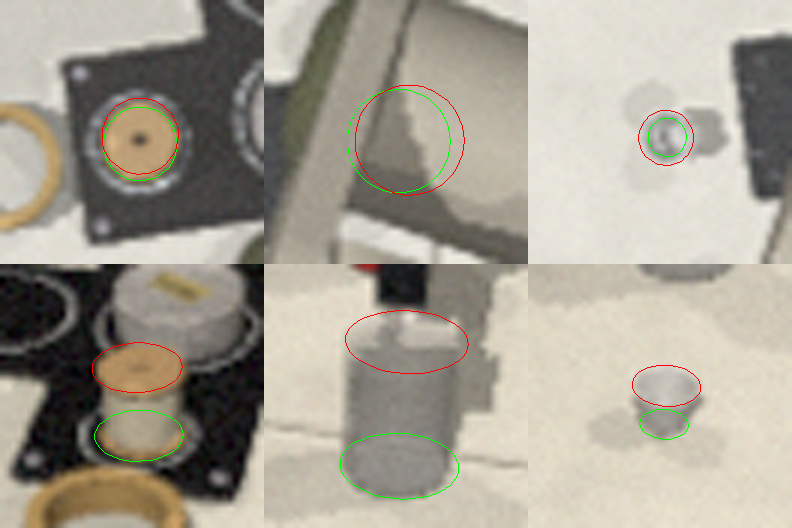

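Spool is centred in its ring, and the beaker and crucible outlines match the pictures. Next, the beaker.

```bash
python3 -m pendant '[[0,[0.5,0,35],0],[0,[0,0,35],0],[0,[0,0,18],0],[0,[0,0,6],0],[0,[0,0,0],0],[1,[0,0,0],0],[1,[0,0,0],0],[1,[0,0,0],0],[1,[0,0,0],0],[1,[0,0,0],0]]'
```

```text
t: 23.45
tcp_pos: [451.8, -53.0, 20.1]
eef_rot: [0.0, -0.063, 0.998, -0.0]
ft_force: [0.7, 0.6, -1.1]
opening: 51.2
gripper_force: 29.8
```

```bash
python3 -m pendant '[[1,[0,0,-25],0],[1,[0,0,-40],0],[1,[0,0,-40],0],[1,[0,0,0],0]]'
python3 -c "
from h import *
plan(671.1,-39.5,120,np.pi/2+0.13)"
```

```text
t: 23.85
tcp_pos: [453.8, -53.8, 129.1]
eef_rot: [0.004, -0.063, 0.998, -0.002]
ft_force: [-0.4, -0.4, -2.0]
opening: 51.1
gripper_force: 29.7
tcp [453.8 -53.8 129.1] yang 1.696 open 51.1 t 23.9 q6 -2.07
roll -0.005
shift [-217.3  -12.9   10.8]
```

Run:
```python
from h import *
z=manip.get_obs()['tcp_pos']
overlay(dict(beaker=(z[0],z[1],z[2]-20)),'pics/ov5.png',half=30,S=8)
```

```text
(no output)
```

View pics/ov5.png

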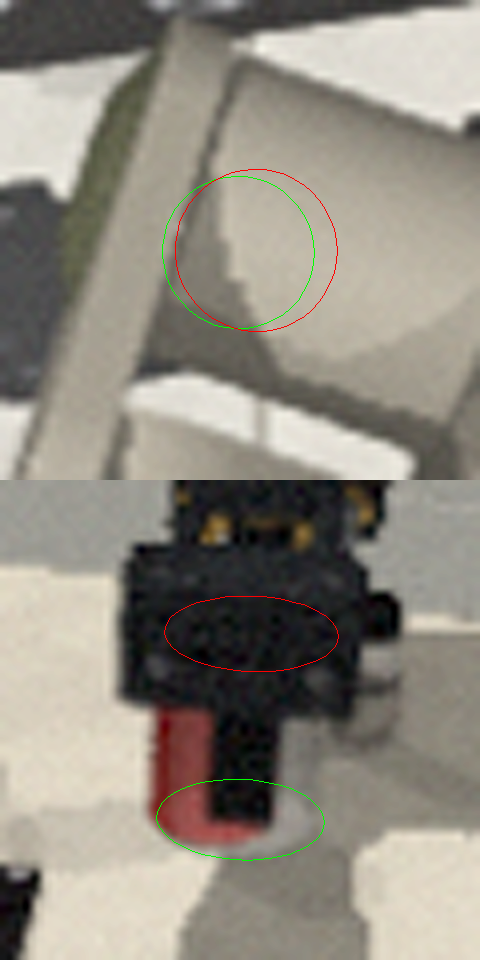

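The beaker hangs centred and upright between the fingers (right edge about 322 against model 324; the red is the look-alike seen through the glass). Carry on.

```bash
python3 -m pendant '[[1,[-25,-1,0],0],[1,[-35,-2,0],0],[1,[-40,-2.5,0],0],[1,[-40,-2.5,0],0],[1,[-40,-2.5,0],0],[1,[-25,-1.5,0],0],[1,[-12,-1,0],0],[1,[0,0,0],0],[1,[0,0,0],0]]'
python3 -c "
from h import *
plan(671.1,-39.5,26.1,np.pi/2+0.13)"
```

```text
t: 24.85
tcp_pos: [667.7, -38.7, 123.0]
eef_rot: [-0.002, -0.063, 0.998, 0.0]
ft_force: [-0.1, 0.2, -0.7]
opening: 51.2
gripper_force: 29.7
tcp [667.7 -38.7 123. ] yang 1.696 open 51.2 t 24.9 q6 -1.93
roll -0.005
shift [-3.6 -1.3 96.8]
```

```bash
python3 -m pendant '[[1,[-3,-1,25],0],[1,[0,0,30],0],[1,[0,0,22],0],[1,[0,0,12],0],[1,[0,0,0],0],[1,[0,0,0],0]]'
python3 -c "
from h import *
plan(671.1,-39.5,26.1,np.pi/2+0.13)"
```

```text
t: 25.45
tcp_pos: [672.0, -39.6, 36.8]
eef_rot: [0.001, -0.063, 0.998, -0.0]
ft_force: [0.6, -0.6, -1.2]
opening: 51.0
gripper_force: 29.7
tcp [672.  -39.6  36.8] yang 1.696 open 51.0 t 25.4 q6 -1.93
roll -0.005
shift [ 0.9  0.2 10.7]
```

```bash
python3 -m pendant '[[1,[0.7,0,5],0],[1,[0,0,2.5],0],[1,[0,0,1.5],0],[1,[0,0,0.7],0],[1,[0,0,0],0],[1,[0,0,0],0]]'
```

```text
t: 26.05
tcp_pos: [671.1, -39.5, 26.2]
eef_rot: [0.0, -0.063, 0.998, -0.0]
ft_force: [-0.4, 0.0, -0.4]
opening: 51.2
gripper_force: 29.7
```

```bash
python3 -m pendant '[[1,[0,0,0.5],0],[1,[0,0,0],0],[1,[0,0,0],0]]'
```

```text
t: 26.35
tcp_pos: [671.3, -39.6, 26.0]
eef_rot: [0.0, -0.063, 0.998, -0.0]
ft_force: [-0.8, -0.1, 3.9]
opening: 50.9
gripper_force: 29.7
```

Contact made. Release, back off upward, then go to the crucible.

```bash
python3 -m pendant '[[0.1,[0,0,0],0],[0.1,[0,0,0],0],[0.1,[0,0,0],0],[0.1,[0,0,-20],0],[0.1,[0,0,-40],0],[0.1,[0,0,-40],0],[0.3,[0,0,0],0],[0.4,[0,0,0],0]]'
python3 -c "
from h import *
plan(432,77,110,np.pi/2+0.13)"
```

```text
t: 27.15
tcp_pos: [671.1, -39.6, 125.9]
eef_rot: [0.0, -0.063, 0.998, -0.0]
ft_force: [-0.6, -0.1, -1.2]
opening: 65.2
gripper_force: 0.0
tcp [671.1 -39.6 125.9] yang 1.696 open 65.2 t 27.1 q6 -1.93
roll -0.005
shift [222.7 145.5  15.6]
```

```bash
python3 -m pendant '[[0.4,[30,20,0],0],[0.4,[40,26,0],0],[0.4,[40,26,0],0],[0.4,[40,26,0],0],[0.4,[40,26,5],0],[0.4,[33,21.5,5],0],[0.4,[0,0,0],0],[0.4,[0,0,0],0]]'
python3 - <<'E'
from h import *
plan(432,77,2.5,np.pi/2+0.13)
overlay(dict(beaker=(671.1,-39.5,6),spool=(575.3,38.7,6),vial_blue=(598.7,-139.7,6)),'pics/ov6.png',half=22,S=6)
E
```

```text
t: 27.95
tcp_pos: [431.2, 77.1, 115.0]
eef_rot: [-0.001, -0.063, 0.998, 0.0]
ft_force: [0.7, 0.0, -0.1]
opening: 52.4
gripper_force: 0.0
tcp [431.2  77.1 115. ] yang 1.697 open 52.4 t 27.9 q6 -1.79
roll -0.004
shift [ -0.9  -0.2 112.5]
```

View pics/ov6.png

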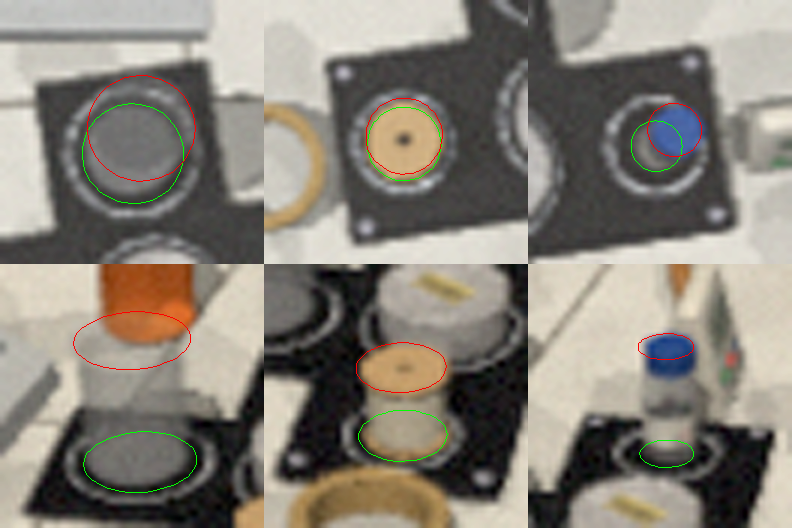

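Beaker, spool and vial all stand centred in their rings. Next, the crucible.

```bash
python3 -m pendant '[[0.4,[-0.5,0,40],0],[0.4,[0,0,40],0],[0.4,[0,0,20],0],[0.4,[0,0,8],0],[0.4,[0,0,0],0],[1,[0,0,0],0],[1,[0,0,0],0],[1,[0,0,0],0],[1,[0,0,0],0],[1,[0,0,0],0]]'
```

```text
t: 29.05
tcp_pos: [432.6, 77.0, 8.2]
eef_rot: [0.001, -0.063, 0.998, -0.0]
ft_force: [-0.8, -0.2, 6.8]
opening: 24.8
gripper_force: 30.0
```

```bash
python3 -m pendant '[[1,[0,0,-25],0],[1,[0,0,-40],0],[1,[0,0,-30],0],[1,[0,0,0],0]]'
python3 - <<'E'
from h import *
plan(587,-50.5,110,np.pi/2+0.13)
z=manip.get_obs()['tcp_pos']
overlay(dict(crucible=(z[0],z[1],z[2]-5)),'pics/ov7.png',half=30,S=8)
E
```

```text
t: 29.45
tcp_pos: [433.8, 77.0, 105.8]
eef_rot: [0.003, -0.063, 0.998, -0.0]
ft_force: [-0.2, -0.3, -0.4]
opening: 25.0
gripper_force: 30.0
tcp [433.8  77.  105.8] yang 1.696 open 25.0 t 29.4 q6 -1.79
roll -0.005
shift [-136.  -145.7   -3.1]
```

View pics/ov7.png

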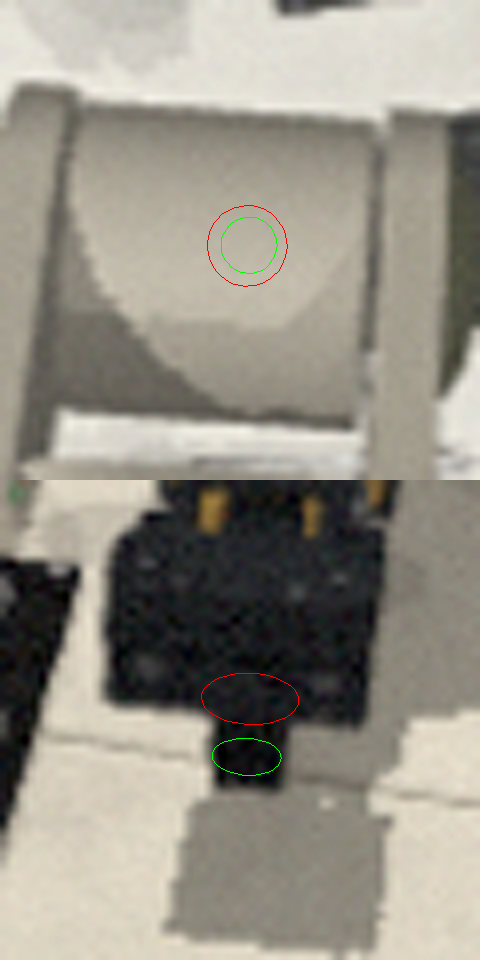

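The crucible is hidden behind the finger, but an opening of 25 mm at 30 N shows it is held.

```bash
python3 -m pendant '[[1,[-16,-18,0],0],[1,[-26,-28,0],0],[1,[-30,-32,0],0],[1,[-30,-32,0],0],[1,[-20,-21,0],0],[1,[-9,-10,0],0],[1,[-3,-4,0],0],[1,[0,0,0],0],[1,[0,0,0],0]]'
python3 -c "
from h import *
plan(587,-50.5,36.2,np.pi/2+0.13)"
```

```text
t: 30.45
tcp_pos: [582.4, -49.4, 101.9]
eef_rot: [-0.001, -0.063, 0.998, 0.0]
ft_force: [-0.3, -0.2, 0.9]
opening: 25.2
gripper_force: 30.0
tcp [582.4 -49.4 101.9] yang 1.696 open 25.2 t 30.4 q6 -1.98
roll -0.004
shift [-4.5 -1.7 65.7]
```

```bash
python3 -m pendant '[[1,[-3.5,-1.5,20],0],[1,[0,0,20],0],[1,[0,0,10],0],[1,[0,0,3],0],[1,[0,0,0],0],[1,[0,0,0],0],[1,[0,0,0],0]]'
python3 -c "
from h import *
plan(587,-50.5,36.2,np.pi/2+0.13)"
```

```text
t: 31.15
tcp_pos: [587.2, -51.2, 50.4]
eef_rot: [0.001, -0.063, 0.998, -0.0]
ft_force: [0.4, -0.2, -0.0]
opening: 24.9
gripper_force: 30.0
tcp [587.2 -51.2  50.4] yang 1.696 open 24.9 t 31.1 q6 -1.98
roll -0.005
shift [ 0.1  0.7 14.2]
```

```bash
python3 -m pendant '[[1,[0,0.5,6],0],[1,[0,0,3],0],[1,[0,0,2],0],[1,[0,0,1],0],[1,[0,0,0],0],[1,[0,0,0],0]]'
```

```text
t: 31.75
tcp_pos: [586.8, -50.7, 37.7]
eef_rot: [0.0, -0.063, 0.998, -0.0]
ft_force: [0.0, 0.0, -0.0]
opening: 25.0
gripper_force: 30.0
```

```bash
python3 -m pendant '[[1,[0,0,0.8],0],[1,[0,0,0.5],0],[1,[0,0,0],0],[1,[0,0,0],0]]'
```

```text
t: 32.15
tcp_pos: [587.0, -50.7, 36.8]
eef_rot: [0.0, -0.063, 0.998, -0.0]
ft_force: [-0.3, -0.5, 4.7]
opening: 24.5
gripper_force: 30.0
```

Contact. Release, rise and pull back clear of the views.

```bash
python3 -m pendant '[[0.4,[0,0,0],0],[0.4,[0,0,0],0],[0.4,[0,0,0],0],[0.4,[0,0,-10],0],[0.4,[0,0,-30],0],[0.4,[0,0,-40],0],[0.4,[0,0,-40],0],[0.4,[0,0,0],0]]'
python3 -m pendant '[[0.4,[30,-30,0],0],[0.4,[35,-35,0],0],[0.4,[40,-40,0],0],[0.4,[40,-40,0],0],[0.4,[40,-40,0],0],[0.4,[20,-20,0],0],[0.4,[0,0,0],0],[0.4,[0,0,0],0]]'
python3 - <<'E'
from h import *
overlay(dict(seal_tin=(587,-50.5,6),crucible=(587,-50.5,28),beaker=(671.1,-39.5,6)),'pics/ov8.png',half=22,S=6)
for c in('top','side'): cv2.imwrite(f'pics/{c}9.png',vision.read_camera(c)[:,:,::-1])
im=cv2.imread('pics/side9.png'); cv2.imwrite('pics/fin.png',cv2.resize(im[110:280,240:450],None,fx=3.5,fy=3.5,interpolation=cv2.INTER_CUBIC))
E
```

```text
t: 32.95
tcp_pos: [589.0, -51.2, 162.5]
eef_rot: [0.005, -0.063, 0.998, -0.002]
ft_force: [0.8, 0.3, -0.5]
opening: 52.4
gripper_force: 0.0
t: 33.75
tcp_pos: [421.0, -264.0, 156.2]
eef_rot: [-0.0, -0.062, 0.998, 0.0]
ft_force: [-0.6, 0.5, -0.6]
opening: 53.0
gripper_force: 0.0
```

View pics/ov8.png

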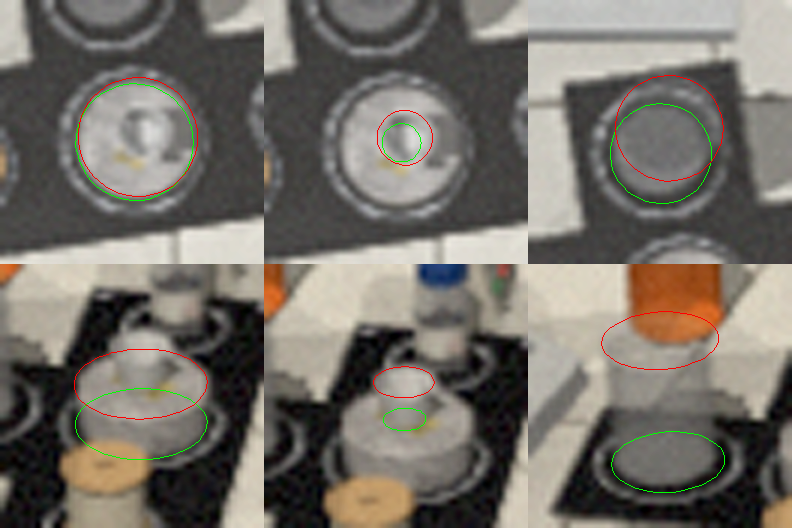

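View pics/fin.png

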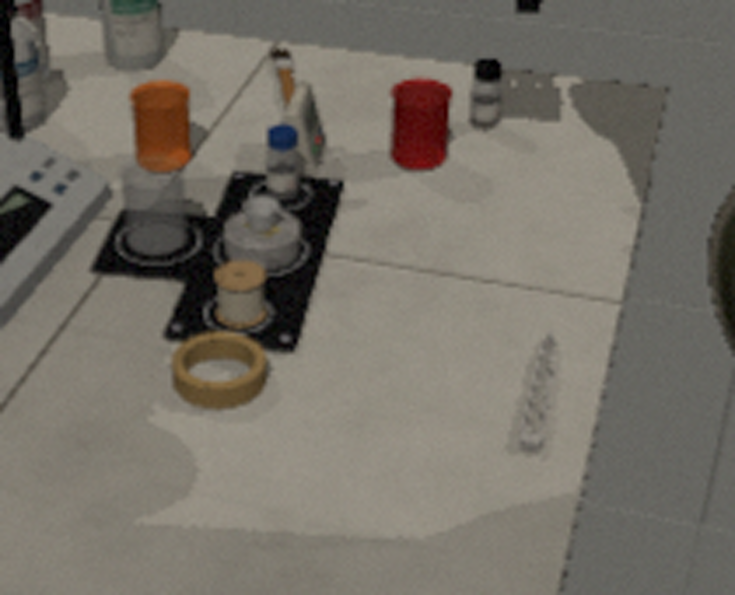

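Everything stands upright and centred. The crucible rim is at (408,381) against model (404,381), and the black vial is untouched. Handing in.

```bash
python3 -c "
from bench import manip
print(manip.job_done())"
```

```text
the job is handed in; nothing more can be done
None
```

The kit is set out and the job handed in at about 34 s: tin, vial, spool and beaker stand upright and centred in their circles, the crucible is in the middle of the tin's lid, and the black-capped vial was left where it stood.

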